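# Refit the drip plate

### The job

Put the clean steel drip plate back on its grey drip tray. It lies too flat to pick up in the white rimmed draining stand, so press on it lightly, the stand is springy and must not be leaned on hard, and slide it out over the open edge until enough overhangs to be pinched by its long sides. Then lift it off without letting it fall and lower it into the tray so that it lies level on both end ledges inside the lips, let go, and leave the other things on the counter alone.

Things in the scene. Friction and masses are not known exactly. Their poses are not given: they have to be found in the camera images.
- plate: the drip plate: flat stainless steel with dark slots, 60 mm (its x) by 140 mm (its y), 3 mm thick, about 0.2 kg; origin at the centre of its underside, z up. It starts lying in the stand, one short end 2 to 8 mm from the closed end. Between it and the rims there is no room for fingers. Fingertips grip it better than the deck does, but under too light a touch they skid over it
- stand: the draining stand, fixed to the counter: small black base carrying a white plastic deck, 108 mm (x) by 170 mm (y), rimmed on three sides: rims 12 mm high, 8 mm thick, 92 mm clear between the long ones. Origin on the counter under the deck's middle, z up. The deck runs along y from the closed end (y = -85 mm) to the open rimless edge (y = +85 mm); beyond that edge is free space
- deck: the stand's white deck; origin on its hinge line across the closed end (stand y = -85, z = 38 mm), y along the deck to the open edge, top surface at its z = 8 mm (46 mm above the counter). Soft rubber, about 60 N m/rad, holds it up: pressed, it dips by 1 mm per 9 N at 80 mm from the hinge, 1 mm per 3 N at 145 mm. It is meant to bear no more than about 15 N
- edge (a point): middle of the deck's open edge, on the deck's top surface; its y axis points outwards off the edge along the deck, z up (it dips with the deck)
- tray: the drip tray, fixed: grey plastic, 86 mm (x) by 182 mm (y), origin on the counter under its middle. The plate lies along its y, either way round, on two end ledges 30 mm above the counter that begin at y = +-62 mm; lips 7 mm higher leave it 4 mm of play all round. Between the ledges the sides are only 14 mm high (floor 8 mm), so fingers have room beside the plate within 62 mm of the middle
- cup: bystander: steel dosing cup, 58 mm across, 75 mm high, origin at the centre of its underside
- tamper: bystander: dark steel tamper, 58 mm across, 85 mm high, origin at the centre of its underside
- jar: bystander: amber jar with white cap, 70 mm across, 90 mm high, origin at the centre of its underside
There are look-alikes about, which are no part of the job. Of the things that look like the tray, take the one that is farthest to the robot's right at the start.

How it is judged:
On the way, in this order (a step that is already met when the one before it is completed fails the run):
1. the plate, still lying on the stand, overhangs the open edge by more than 35 mm (y of plate in the frame of edge above -0.035 m and contact force between plate and stand above 0.2 N and angle between plate's own z axis and vertical below 0.12 rad), for 0.2 s.
2. the plate is held by the fingers, clear of the stand and not yet on the tray (contact force between the fingers and plate above 1 N and contact force between plate and stand below 0.05 N and contact force between plate and tray below 0.05 N), for 0.2 s.
At the end, for the whole second after the job is handed in: The plate lies at rest and released on both ledges of the tray, inside the lips: within 7 mm of the tray's middle each way, its underside 27 to 32.5 mm above the counter, level within 0.025 rad and along the tray within 0.15 rad (x of plate in the frame of tray between -0.007 and 0.007 m and y of plate in the frame of tray between -0.007 and 0.007 m and z of plate in the frame of tray between 0.027 and 0.0325 m and angle between plate's own z axis and vertical below 0.025 rad and angle between the y axis of plate and the y axis of tray, either way round below 0.15 rad and linear speed of plate below 0.02 m/s and contact force between the fingers and plate below 0.05 N); the robot touches nothing.
It fails at once if the plate is pressed on the stand with more than 15 N (contact force between plate and stand above 15 N).
It fails at once if the arm or fingers lean on the stand itself with more than 15 N (contact force between the arm and stand above 15 N).
It fails at once if the plate falls to the counter (height (world z) of plate below 0.015 m).
It fails at once if the plate is dropped from more than about 2 cm (contact force between the fingers and plate below 0.05 N and linear speed of plate above 0.6 m/s).
It fails at once if the cup, tamper or jar is moved by more than 15 mm (distance of any of cup, tamper, jar from where it was at the start of the episode above 0.015 m).
It also fails if it takes over 72 s, if anything falls off the work surface, if the arm or the gripper's body presses on something with over 40 N, if the wrist force passes 120 N, or if a joint passes its speed limit or range.

### The arm

A 7-joint arm with a two-finger parallel gripper is mounted at the origin on the work surface. World frame = base frame: x ahead of the robot, y to its left, z up, the work surface at z = 0. Lengths are in m, angles in rad, forces in N, time in s.
With the tool pointing down it reaches from about 0.425 to 0.825 m from the base axis. Payload 3.6 kg.
Tool frame: the origin (TCP) lies at the very end of the fingers, on their centre line; the grasp point (between the pads) lies 19 mm behind it; y points along the fingers, z is the direction in which the jaws open and shut, and the axes are right-handed (so a half turn about y gives the same grasp; the last joint's range is limited). The gripper opens to 93 mm and grips with 3 to 60 N. Pads are 15 mm wide; open, the fingers measure 128 mm over their backs; the gripper's body (75 mm by 188 mm) begins 65 mm behind the grasp point.
Start: joints at [-1.192, 0.615, -0.013, 1.423, 0.008, 1.103, -0.04], TCP at [0.257, 0.597, 0.219] pointing down, gripper open.
Joint ranges: [-3.12, 3.12], [-0.3, 2.06], [-1.34, 1.32], [0.26, 2.42], [-1.36, 4.5], [0.01, 1.98], [-2.84, 2.84]. Speed limits (rad/s): [2.79, 2.79, 3.14, 3.14, 3.14, 3.14, 3.14].

### API

Orientations are given as a unit quaternion [w, x, y, z].
In Python, from bench import manip gives the robot as it stands. The module is installed in compiled form; this text tells all that it offers.
- The arm moves only by the tool play_rows, never from a script. Its argument "moves" is a list of rows, each a list of 6 numbers: the shift along the tool's x, y, z each as a share of 30 cm, from -1 to 1, then the turn, a rotation vector about the tool's x, y, z each as a share of 90 degrees, from -1 to 1. In form: [[x, y, z, ax, ay, az], ...]. A call has 1 to 8 rows; each row is the pose to reach, as a shift and turn from the pose commanded when the call began, along the tool's axes at that moment; what a row does not reach only later rows make up. A row lasts 1/8 s, in which the tool goes at most 62.5 mm and 10.7 degrees, less where a joint would pass 70% of its speed; a pose out of reach is approached as far as the arm can. A call with a number of a shift or a turn outside -1 to 1 is refused whole. A call with a gripper value outside its range is refused whole. "gripper" is the opening, from 0 (shut) to 1 (fully open), set as the call begins (left out, the last holds). The fingers move at their own pace and stop on an object; "grip_force" is the grip in N (left out, the last holds). Time passes only in rows, so rows that repeat a pose let the fingers close. It gives the time, the measured TCP pose, the force and the opening at its end, in the units of the state.
- manip.state(): the state, without advancing time (a new reading comes with each control period).
- manip.capture(name): name is "side" or "top"; returns a dict with "pixels" (400x640x3 uint8, red, green, blue), "depth" (400x640 float32, m along the optical axis (not along the pixel's ray), 0 where there is no reading), "camera_matrix" (3x3 intrinsics, pixels), "xyz" and "rotation" of the camera in the world. Camera axes: x right, y down, z forward; pixel columns grow to the right and rows downward; lengths in m; the calibration is good to about 2 mm. A picture is of the moment at which its call begins.
- manip.sign_off(): hands the job in, once; it reports no verdict.
The state is a dict: "time": time; "q": joint angles; "qd": joint speeds; "joint_torque": joint torques, N m; "tcp_pos": TCP position; "tcp_rot": TCP orientation; "wrist_force": force on the tool from outside, world axes, zero at the start; "moment": the same for the moment, N m; "width": finger opening in m.
Only numpy, scipy, OpenCV 4.12 (cv2) and the standard library are available. Lean on these libraries where they do the work, as an engineer would, in place of code of your own. Each camera call takes 0.05 s, during which the arm holds its last target.

## Working session

There is one attempt and no reset: what is moved stays moved. The work goes in short steps, Python scripts to look and compute and a tool call to move; the robot and the scene stay as the last step left them, time stands still between calls to the robot, and variables do not carry over. Pictures are saved under pics/ and viewed, and the job is handed in when it is done.

Besides the shell and the picture viewer there is one more tool, called after "Call:" by a JSON object that holds its "api" and its "payload", one argument or row to a line. play_rows: Moves the arm, as the interface text tells. Shift numbers are shares of 30 cm and turn numbers shares of 90 degrees, none past 1 either way. Its arguments: {"type":"object","properties":{"moves":{"type":"array"},"gripper":{"type":"number"},"grip_force":{"type":"number"}},"required":["moves"]}

```bash
mkdir -p pics; ls
cat > h.py <<'E'
import numpy as np, cv2
from bench import manip
def cap(n,f=None):
    c=manip.capture(n)
    c={k:np.array(v) if k not in('pixels','depth') else v for k,v in c.items()}
    if f: cv2.imwrite('pics/'+f,c['pixels'][:,:,::-1])
    return c
def ray(c,u,v):
    K=c['camera_matrix'];R=c['rotation']
    d=np.linalg.inv(K)@np.array([u,v,1.0]);return R@d
def plane(c,u,v,z):
    d=ray(c,u,v);o=c['xyz'];return o+d*(z-o[2])/d[2]
def dep(c,u,v):
    return c['xyz']+ray(c,u,v)*c['depth'][int(v),int(u)]
E
python3 - <<'E'
from h import *
a=cap('side','s0.png');b=cap('top','t0.png')
for c in(a,b):print(c['camera_matrix'],c['xyz'],c['rotation'])
print(manip.state())
E
```

```text
pics
[[372.16365277   0.         320.57731508]
 [  0.         372.16365277 199.63682359]
 [  0.           0.           1.        ]] [0.42200543 0.67639314 0.59519068] [ 0.04816734 -0.08699859  0.90371016 -0.41643619]
[[424.38844288   0.         325.0618465 ]
 [  0.         424.38844288 197.19055133]
 [  0.           0.           1.        ]] [0.33922471 0.08860905 1.25156528] [-0.05943072  0.70968528 -0.69969204  0.05697218]
{'time': 0.1, 'q': array([-1.19148182,  0.61582305, -0.01259313,  1.42471928,  0.00812858,
        1.10335806, -0.04041364]), 'qd': array([-0.00042397, -0.00162248,  0.00143621, -0.00304519, -0.00038176,
        0.00032825, -0.00120449]), 'joint_torque': array([ 1.35419741e-03, -4.60042763e+01,  2.10083323e-01, -1.66246283e+01,
       -6.12524129e-02,  1.69274944e-02,  7.91527646e-05]), 'tcp_pos': array([0.25633363, 0.59656854, 0.21760312]), 'tcp_rot': array([-0.69181722,  0.69338914, -0.14261681,  0.14234069]), 'wrist_force': array([-0.38392448,  0.2173683 , -0.22490119]), 'moment': array([0.06451687, 0.0136922 , 0.025097  ]), 'width': 0.0927193953410376}
```

View pics/s0.png

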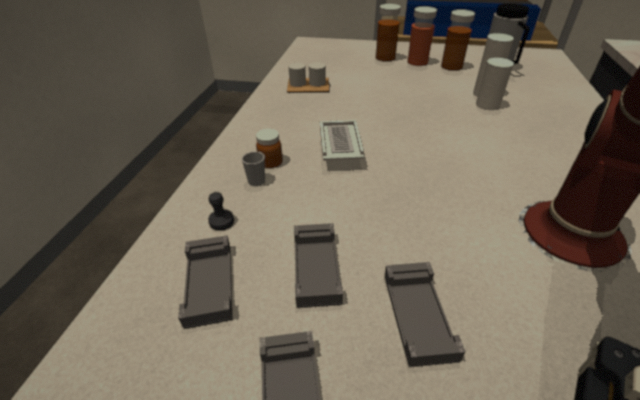

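View pics/t0.png

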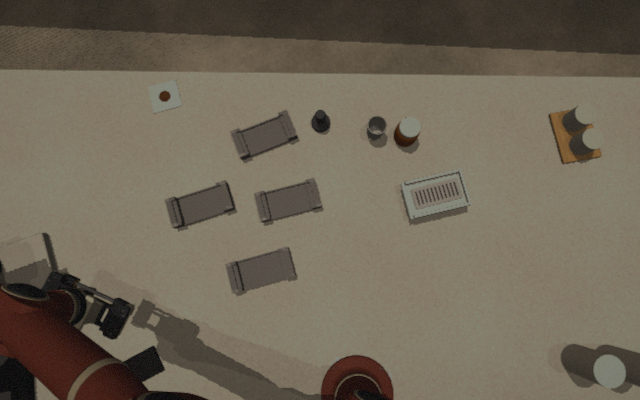

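```bash
cat >> h.py <<'E'
from scipy.spatial.transform import Rotation as Rn
_cap=cap
def cap(n,f=None):
    c=_cap(n,f)
    q=c['rotation']; c['rotation']=Rn.from_quat([q[1],q[2],q[3],q[0]]).as_matrix()
    return c
E
python3 - <<'E'
from h import *
from h import cap
s=manip.state();q=s['tcp_rot'];print(Rn.from_quat([*q[1:],q[0]]).as_matrix().round(3))
a=cap('side')
b=cap('top')
print(a['rotation'].round(2),b['rotation'].round(2))
for uv in((325,197),(200,100),(450,300)):print(dep(b,*uv),dep(a,*uv))
E
```

```text
[[ 0.919 -0.001  0.395]
 [-0.395 -0.002  0.919]
 [ 0.    -1.    -0.002]]
[[-0.98 -0.12  0.16]
 [-0.2   0.64 -0.74]
 [-0.01 -0.76 -0.65]] [[ 0.01 -0.99  0.16]
 [-1.   -0.01  0.  ]
 [-0.   -0.16 -0.99]]
[ 0.54852573  0.09469211 -0.00365459] [ 5.59666864e-01 -1.90124089e-02 -3.63372330e-04]
[0.84737804 0.48709124 0.00228811] [ 1.90946922 -1.8136462  -0.69212029]
[ 0.25290394 -0.26930049 -0.00245483] [ 0.27395295  0.23082835 -0.0019166 ]
```

Run:
```python
from h import *
from h import cap
a=cap('side');b=cap('top')
def crop(c,x0,y0,x1,y1,k): return cv2.resize(np.ascontiguousarray(c['pixels'][y0:y1,x0:x1,::-1]),None,fx=k,fy=k,interpolation=cv2.INTER_CUBIC)
cv2.imwrite('pics/c1.png',cv2.convertScaleAbs(crop(b,390,160,480,230,8),alpha=1.3))
cv2.imwrite('pics/c2.png',cv2.convertScaleAbs(crop(a,310,110,375,175,9),alpha=1.3))
cv2.imwrite('pics/c3.png',cv2.convertScaleAbs(crop(b,245,165,335,235,8),alpha=1.6))
for n,u,v in(('A',265,135),('B',200,204),('C',289,201),('D',262,270),('jar',407,130),('cup',376,128),('tamp',320,120),('stand',436,196)):
    print(n,plane(b,u,v,.03).round(3),dep(b,u,v).round(3))
```

```text
A [0.728 0.277 0.03 ] [0.735 0.28  0.009]
B [0.517 0.458 0.03 ] [0.52  0.464 0.012]
C [0.53  0.199 0.03 ] [0.533 0.201 0.007]
D [0.33 0.27 0.03] [0.33  0.273 0.012]
jar [ 0.75  -0.148  0.03 ] [ 0.728 -0.136  0.094]
cup [ 0.755 -0.055  0.03 ] [ 0.763 -0.058  0.006]
tamp [0.778 0.113 0.03 ] [0.761 0.112 0.077]
stand [ 0.55  -0.229  0.03 ] [ 0.547 -0.224  0.052]
```

View pics/c1.png

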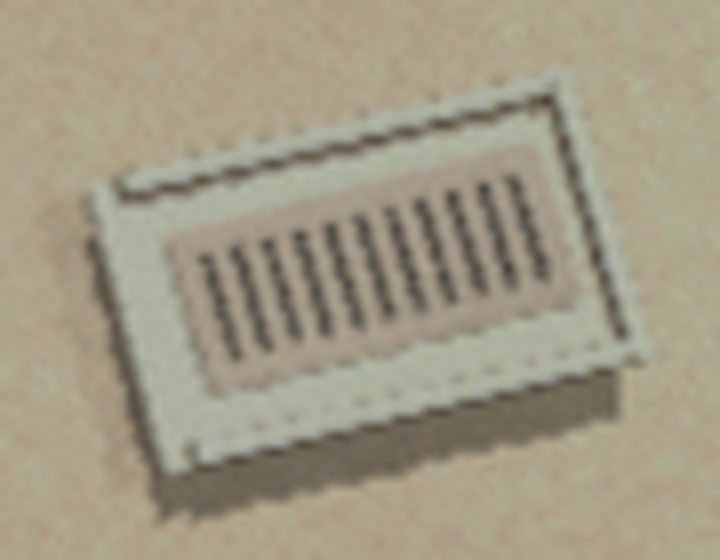

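View pics/c2.png

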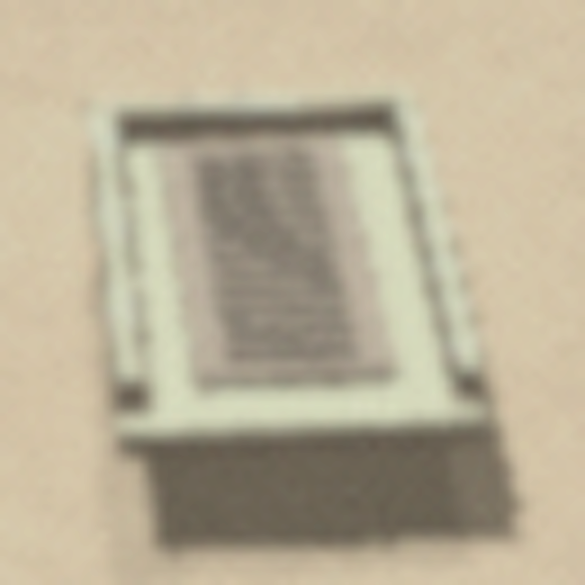

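View pics/c3.png

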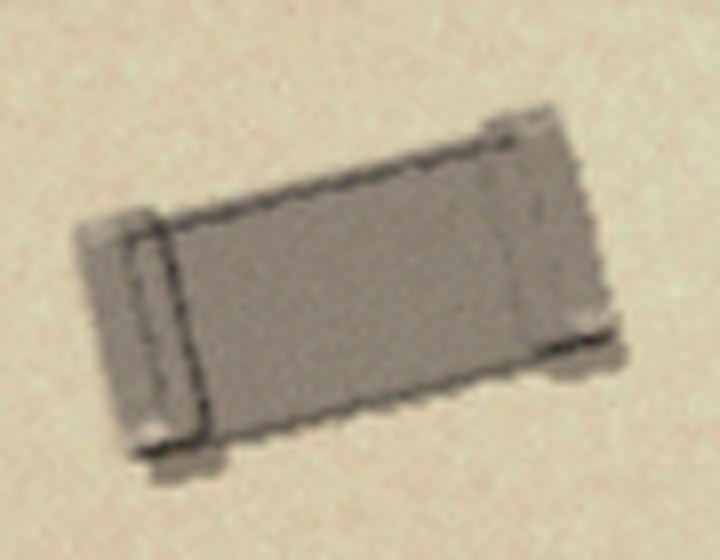

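Run:
```python
from h import *
from h import cap
b=cap('top');a=cap('side')
def P(pts,x0,y0,k,z,c=b): return np.array([plane(c,x0+(x+.5)/k-.5,y0+(y+.5)/k-.5,z) for x,y in pts])
def rep(n,p):
    # p order: openL, openR, closedR, closedL -> ends
    o=(p[0]+p[1])/2;cl=(p[2]+p[3])/2;d=o-cl
    print(n,'ctr',p.mean(0).round(4),'len',np.linalg.norm(d).round(4),'wid',np.linalg.norm((p[0]+p[3]-p[1]-p[2])/2).round(4),'yaw',np.degrees(np.arctan2(d[1],d[0])).round(2),'openmid',o.round(4))
rep('stand',P([(93,190),(165,470),(640,360),(565,85)],390,160,8,.054))
rep('tray',P([(78,225),(135,450),(612,322),(555,105)],245,165,8,.037))
rep('plate',P([(165,240),(210,395),(580,300),(540,140)],390,160,8,.049))
rep('plateS',P([(198,383),(398,375),(348,140),(160,140)],310,110,9,.049,a))
rep('deckopenS',P([(118,435),(490,410),(405,98),(95,105)],310,110,9,.052,a))
# masks
im=b['pixels'].astype(np.uint8);lab=cv2.cvtColor(im,cv2.COLOR_RGB2LAB).astype(int)
for uv in((402,200),(412,195),(436,176),(390,150),(430,215),(290,205)):print(uv,lab[uv[1],uv[0]],im[uv[1],uv[0]])
g=np.zeros(im.shape[:2],np.uint8);g[165:230,395:475]=1
m=((lab[:,:,1]>130)&(lab[:,:,1]>0)).astype(np.uint8)
d=im[:,:,0].astype(int)-im[:,:,1]
e=(d<6)&(g>0)
cv2.imwrite('pics/m.png',cv2.resize(np.clip(d[160:230,390:480]*8+60,0,255).astype(np.uint8),None,fx=8,fy=8,interpolation=0))
# tray mask
t=im.astype(int);tm=((t.max(2)-t.min(2)<22)&(t.sum(2)<330)).astype(np.uint8)
g=np.zeros_like(tm);g[165:235,245:335]=1
tm*=g
cs,_=cv2.findContours(tm,0,2);c=max(cs,key=cv2.contourArea);r=cv2.minAreaRect(c);print(r)
bx=cv2.boxPoints(r);print(np.array([plane(b,*p,.037) for p in bx]).round(4))
```

```text
stand ctr [ 0.5522 -0.2212  0.054 ] len 0.1754 wid 0.1032 yaw 103.66 openmid [ 0.5314 -0.136   0.054 ]
tray ctr [0.5346 0.2024 0.037 ] len 0.1782 wid 0.084 yaw 105.6 openmid [0.5107 0.2882 0.037 ]
plate ctr [ 0.5556 -0.2255  0.049 ] len 0.1399 wid 0.0589 yaw 105.54 openmid [ 0.5368 -0.1581  0.049 ]
plateS ctr [ 0.5554 -0.2233  0.049 ] len 0.1429 wid 0.0605 yaw 104.61 openmid [ 0.5373 -0.1541  0.049 ]
deckopenS ctr [ 0.5547 -0.2198  0.052 ] len 0.1908 wid 0.1057 yaw 104.16 openmid [ 0.5313 -0.1273  0.052 ]
(402, 200) [126 130 139] [129 116  99]
(412, 195) [115 129 135] [114 106  96]
(436, 176) [129 125 134] [120 121 110]
(390, 150) [132 128 141] [132 123 101]
(430, 215) [ 82 129 134] [82 74 66]
(290, 205) [ 88 130 133] [87 80 73]
((288.2647399902344, 201.558837890625), (34.68259048461914, 63.786869049072266), 75.96376037597656)
[[0.5522 0.3037 0.037 ]
 [0.6006 0.1246 0.037 ]
 [0.5018 0.0985 0.037 ]
 [0.4545 0.2754 0.037 ]]
```

View pics/m.png

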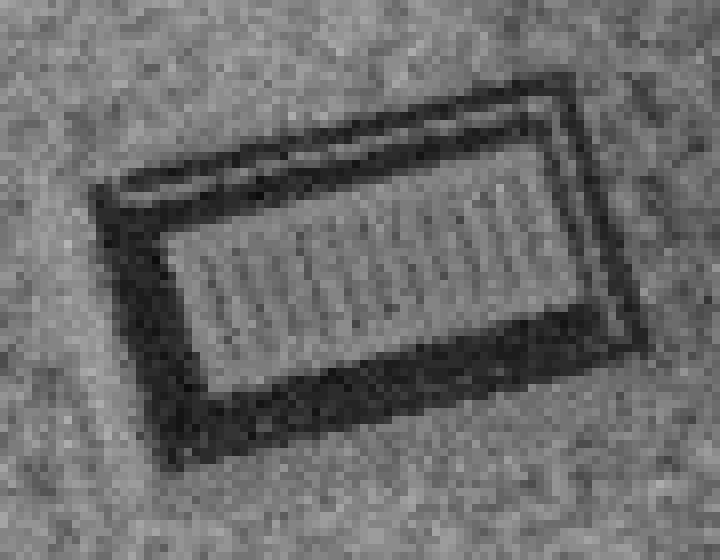

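Tray look-alikes in the top view are (265,135), (200,204), (289,201) and (262,270). Their y positions are 0.28, 0.46, 0.20 and 0.27, so the one farthest right is (289,201), at about (0.534, 0.202) with yaw about 105°. Its close crop shows ledges and lips of the right size. There is only one white stand, at (436,196). Its open edge is on the left (+y), and the plate lies in it at about (0.5555, -0.2245).

```bash
cat >> h.py <<'E'
U=np.array([np.cos(np.radians(104.2)),np.sin(np.radians(104.2)),0])
def go(p,yaw,base=None):
    """row (shares) from measured pose to TCP p, tool down, jaw axis (tool z) at yaw deg"""
    s=manip.state();q=s['tcp_rot'];R=Rn.from_quat([*q[1:],q[0]]).as_matrix()
    y=np.radians(yaw);z=np.array([np.cos(y),np.sin(y),0]);d=np.array([0,0,-1.]);x=np.cross(d,z)
    T=np.stack([x,d,z],1)
    sh=R.T@(np.array(p)-s['tcp_pos'])/.3
    rv=Rn.from_matrix(R.T@T).as_rotvec()/(np.pi/2)
    print('t',round(s['time'],2),'tcp',s['tcp_pos'].round(4),'row',sh.round(4).tolist(),rv.round(4).tolist(),'F',s['wrist_force'].round(2),'w',round(s['width'],4))
E
python3 - <<'E'
from h import *
go([.47,.40,.21],40)
E
```

```text
t 0.4 tcp [0.2565 0.5971 0.2185] row [0.9131, 0.0284, -0.3228] [0.0002, 0.2973, 0.0001] F [-0.79  0.25 -0.22] w 0.0934
```

Call:
{"api": "play_rows", "payload": {
  "moves": [
    [0.9, 0, -0.32, 0, 0.3, 0],
    [0.9, 0, -0.32, 0, 0.3, 0],
    [0.9, 0, -0.32, 0, 0.3, 0],
    [0.9, 0, -0.32, 0, 0.3, 0],
    [0.9, 0, -0.32, 0, 0.3, 0],
    [0.9, 0, -0.32, 0, 0.3, 0]
  ],
  "gripper": 0,
  "grip_force": 10
}}

```text
time: 1.15
tcp_pos: [0.4703, 0.3984, 0.2188]
tcp_rot: [-0.639, 0.639, -0.302, 0.304]
wrist_force: [0.4, -0.1, -0.1]
width: 0.0378
```

Run:
```python
from h import *
go([.56,.13,.18],14.5)
```

```text
t 1.15 tcp [0.4703 0.3984 0.2188] row [0.8815, 0.1318, -0.3353] [-0.0006, 0.2755, 0.0018] F [ 0.43 -0.12 -0.15] w 0.0378
```

Call:
{"api": "play_rows", "payload": {
  "moves": [
    [0.88, 0.12, -0.34, 0, 0.275, 0],
    [0.88, 0.12, -0.34, 0, 0.275, 0],
    [0.88, 0.12, -0.34, 0, 0.275, 0],
    [0.88, 0.12, -0.34, 0, 0.275, 0],
    [0.88, 0.12, -0.34, 0, 0.275, 0],
    [0.88, 0.12, -0.34, 0, 0.275, 0]
  ]
}}

```text
time: 1.9
tcp_pos: [0.5574, 0.132, 0.1825]
tcp_rot: [-0.56, 0.56, -0.432, 0.432]
wrist_force: [-0.2, 1.0, -0.7]
width: 0.0005
```

Run:
```python
from h import *
go([.58,-.14,.14],14.2)
```

```text
t 1.9 tcp [0.5574 0.132  0.1825] row [0.8958, 0.1426, -0.158] [0.0003, 0.0061, 0.0006] F [-0.22  0.97 -0.67] w 0.0005
```

Call:
{"api": "play_rows", "payload": {
  "moves": [
    [0.9, 0.14, -0.16, 0, 0, 0],
    [0.9, 0.14, -0.16, 0, 0, 0],
    [0.9, 0.14, -0.16, 0, 0, 0],
    [0.9, 0.14, -0.16, 0, 0, 0],
    [0.9, 0.14, -0.16, 0, 0, 0],
    [0.9, 0.14, -0.16, 0, 0, 0]
  ]
}}

```text
time: 2.65
tcp_pos: [0.581, -0.1385, 0.1404]
tcp_rot: [0.561, -0.561, 0.431, -0.431]
wrist_force: [-1.1, 0.2, 0.1]
width: 0.0005
```

Run:
```python
from h import *
go([.5615,-.2488,.075],14.5)
```

```text
t 2.65 tcp [ 0.581  -0.1385  0.1404] row [0.3386, 0.2176, -0.1574] [0.0, 0.0049, -0.0005] F [-1.12  0.18  0.13] w 0.0005
```

Call:
{"api": "play_rows", "payload": {
  "moves": [
    [0.34, 0.16, -0.157, 0, 0.005, 0],
    [0.34, 0.16, -0.157, 0, 0.005, 0],
    [0.34, 0.218, -0.157, 0, 0.005, 0],
    [0.34, 0.218, -0.157, 0, 0.005, 0]
  ]
}}

```text
time: 3.15
tcp_pos: [0.5623, -0.2445, 0.074]
tcp_rot: [0.561, -0.559, 0.433, -0.43]
wrist_force: [0.1, 0.8, -0.2]
width: 0.0005
```

Run:
```python
from h import *
from h import cap
b=cap('top','t1.png');a=cap('side')
def crop(c,x0,y0,x1,y1,k): return cv2.convertScaleAbs(cv2.resize(np.ascontiguousarray(c['pixels'][y0:y1,x0:x1,::-1]),None,fx=k,fy=k,interpolation=cv2.INTER_CUBIC),alpha=1.3)
x=crop(b,390,160,480,230,4);y=crop(a,300,80,390,180,4)
y=cv2.resize(y,(int(y.shape[1]*x.shape[0]/y.shape[0]),x.shape[0]))
cv2.imwrite('pics/c4.png',np.hstack([x,y]))
go([.5615,-.2488,.056],14.5)
```

```text
t 3.25 tcp [ 0.5636 -0.2452  0.0757] row [0.0099, 0.0657, -0.0101] [-0.0014, 0.0043, -0.0014] F [ 0.06 -0.27  1.28] w 0.0006
```

View pics/c4.png

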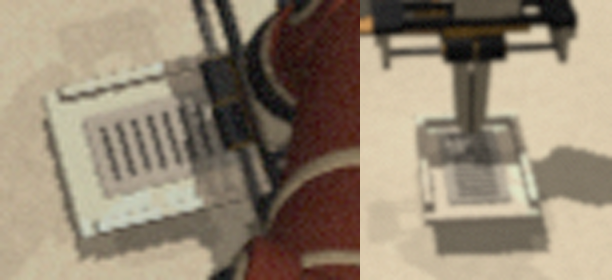

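Call:
{"api": "play_rows", "payload": {
  "moves": [
    [0, 0.03, 0, 0, 0, 0],
    [0, 0.06, 0, 0, 0, 0],
    [0, 0.073, 0, 0, 0, 0],
    [0, 0.073, 0, 0, 0, 0],
    [0, 0.073, 0, 0, 0, 0]
  ]
}}

```text
time: 3.88
tcp_pos: [0.5617, -0.2499, 0.0535]
tcp_rot: [0.559, -0.559, 0.433, -0.433]
wrist_force: [-0.5, -0.7, 0.7]
width: 0.0008
```

```bash
cat >> h.py <<'E'
def avg(n=4):
    P=[];F=[]
    for i in range(n):
        s=manip.state();P.append(s['tcp_pos']);F.append(s['wrist_force']);manip.capture('top')
    s=manip.state();P.append(s['tcp_pos']);F.append(s['wrist_force'])
    F=np.array(F);P=np.array(P)
    print('t',round(s['time'],2),'pos',P.mean(0).round(4),'F',F.mean(0).round(2),'Fz',F[:,2].round(1),'w',round(s['width'],4))
E
python3 -c "
from h import *
avg(6)"
```

```text
t 4.17 pos [ 0.5617 -0.2499  0.0536] F [-0.01 -0.23  0.43] Fz [ 0.7 -0.   0.7 -0.4  0.4  1.4  0.2] w 0.0002
```

Call:
{"api": "play_rows", "payload": {
  "moves": [
    [0, 0.005, 0, 0, 0, 0],
    [0, 0.01, 0, 0, 0, 0],
    [0, 0.01, 0, 0, 0, 0]
  ]
}}

```text
time: 4.55
tcp_pos: [0.5615, -0.2496, 0.0501]
tcp_rot: [-0.559, 0.559, -0.433, 0.432]
wrist_force: [-0.4, -0.2, 0.1]
width: 0.0003
```

Call:
{"api": "play_rows", "payload": {
  "moves": [
    [0, 0.002, 0, 0, 0, 0],
    [0, 0.002, 0, 0, 0, 0]
  ]
}}

```text
time: 4.8
tcp_pos: [0.5616, -0.2497, 0.0497]
tcp_rot: [-0.559, 0.559, -0.433, 0.433]
wrist_force: [0.1, -0.1, 0.2]
width: 0.0004
```

Call:
{"api": "play_rows", "payload": {
  "moves": [
    [0, 0.002, 0, 0, 0, 0],
    [0, 0.002, 0, 0, 0, 0]
  ]
}}

```text
time: 5.05
tcp_pos: [0.5616, -0.2498, 0.0494]
tcp_rot: [0.559, -0.559, 0.433, -0.433]
wrist_force: [-0.1, 0.8, 0.9]
width: 0.0003
```

Call:
{"api": "play_rows", "payload": {
  "moves": [
    [0, 0.001, 0, 0, 0, 0],
    [0, 0.001, 0, 0, 0, 0]
  ]
}}

```text
time: 5.3
tcp_pos: [0.5616, -0.2497, 0.0492]
tcp_rot: [0.559, -0.559, 0.433, -0.433]
wrist_force: [-0.9, 1.0, 3.5]
width: 0.0004
```

Call:
{"api": "play_rows", "payload": {
  "moves": [
    [0, 0.001, 0, 0, 0, 0],
    [0, 0.001, 0, 0, 0, 0]
  ]
}}

```text
time: 5.55
tcp_pos: [0.5616, -0.2497, 0.0491]
tcp_rot: [0.559, -0.559, 0.433, -0.433]
wrist_force: [-0.4, 0.4, 5.4]
width: 0.0006
```

```bash
python3 -c "
from h import *
avg(4)"
```

```text
t 5.75 pos [ 0.5616 -0.2497  0.0492] F [-1.15  0.49  5.83] Fz [5.4 6.5 5.5 5.6 6.2] w 0.0005
```

Call:
{"api": "play_rows", "payload": {
  "moves": [
    [0, 0.0004, 0, 0, 0, 0],
    [-0.01, 0.0005, 0, 0, 0, 0],
    [-0.02, 0.0006, 0, 0, 0, 0],
    [-0.03, 0.0008, 0, 0, 0, 0],
    [-0.04, 0.0009, 0, 0, 0, 0],
    [-0.05, 0.001, 0, 0, 0, 0],
    [-0.05, 0.001, 0, 0, 0, 0]
  ]
}}

```text
time: 6.62
tcp_pos: [0.5587, -0.2356, 0.0489]
tcp_rot: [0.559, -0.559, 0.432, -0.433]
wrist_force: [0.2, -2.3, 6.0]
width: 0.0007
```

```bash
cat >> h.py <<'E'
def look(f):
    b=cap('top');a=cap('side')
    def crop(c,x0,y0,x1,y1,k): return cv2.convertScaleAbs(cv2.resize(np.ascontiguousarray(c['pixels'][y0:y1,x0:x1,::-1]),None,fx=k,fy=k,interpolation=cv2.INTER_CUBIC),alpha=1.3)
    x=crop(b,380,160,480,230,4);y=crop(a,300,80,390,180,4)
    y=cv2.resize(y,(int(y.shape[1]*x.shape[0]/y.shape[0]),x.shape[0]))
    cv2.imwrite('pics/'+f,np.hstack([x,y]))
E
python3 -c "
from h import *
avg(3);look('c5.png')"
```

```text
t 6.78 pos [ 0.5587 -0.2356  0.0489] F [ 0.37 -2.34  5.71] Fz [6.  5.6 5.1 6.2] w 0.0005
```

View pics/c5.png

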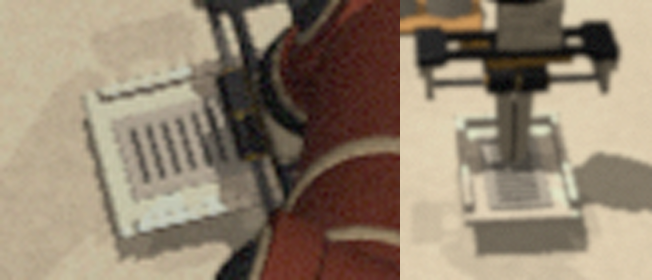

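Call:
{"api": "play_rows", "payload": {
  "moves": [
    [-0.01, 0.0006, 0, 0, 0, 0],
    [-0.025, 0.0008, 0, 0, 0, 0],
    [-0.04, 0.0011, 0, 0, 0, 0],
    [-0.055, 0.0014, 0, 0, 0, 0],
    [-0.07, 0.0017, 0, 0, 0, 0],
    [-0.08, 0.002, 0, 0, 0, 0],
    [-0.08, 0.002, 0, 0, 0, 0]
  ]
}}

```text
time: 7.75
tcp_pos: [0.5528, -0.2125, 0.0484]
tcp_rot: [0.559, -0.559, 0.432, -0.434]
wrist_force: [1.1, -2.6, 6.6]
width: 0.0007
```

```bash
python3 -c "
from h import *
avg(3);look('c6.png')"
```

```text
t 7.9 pos [ 0.5528 -0.2125  0.0484] F [ 1.25 -2.43  6.39] Fz [6.6 7.1 6.1 5.7] w 0.0006
```

View pics/c6.png

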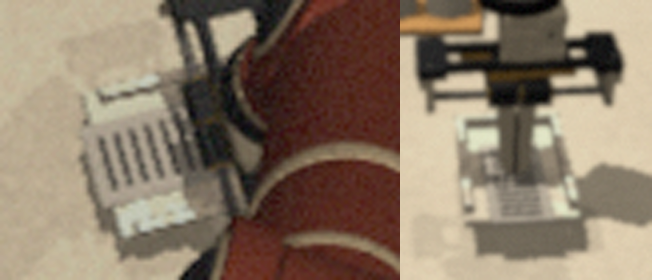

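Call:
{"api": "play_rows", "payload": {
  "moves": [
    [-0.01, 0.0004, 0, 0, 0, 0],
    [-0.025, 0.0007, 0, 0, 0, 0],
    [-0.04, 0.001, 0, 0, 0, 0],
    [-0.055, 0.0014, 0, 0, 0, 0],
    [-0.07, 0.0018, 0, 0, 0, 0],
    [-0.08, 0.0021, 0, 0, 0, 0],
    [-0.08, 0.0021, 0, 0, 0, 0]
  ]
}}

```text
time: 8.88
tcp_pos: [0.5468, -0.1892, 0.0478]
tcp_rot: [0.559, -0.559, 0.432, -0.434]
wrist_force: [0.4, -2.2, 6.9]
width: 0.0002
```

```bash
sed -i 's/crop(b,380,160,480,230,4)/crop(b,380,160,480,230,6)/' h.py; python3 -c "
from h import *
avg(3);look('c7.png')"
```

```text
t 9.03 pos [ 0.5468 -0.1893  0.0478] F [ 0.74 -2.    6.69] Fz [6.9 6.6 6.8 6.5] w 0.0007
```

View pics/c7.png

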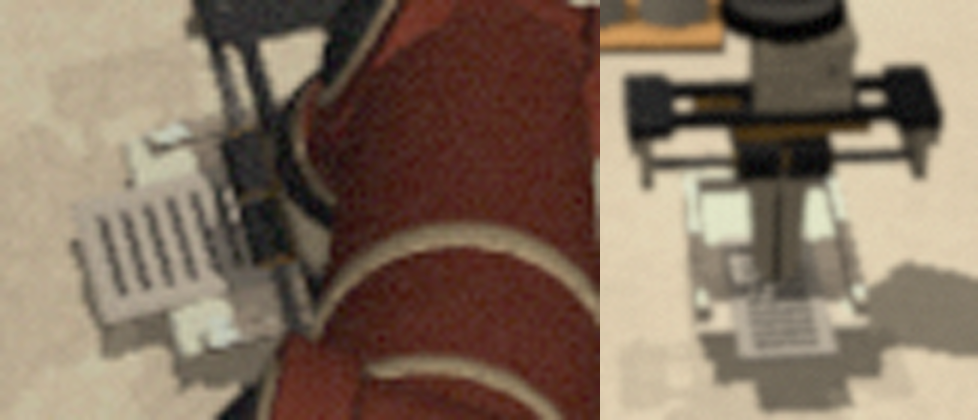

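```bash
python3 -c "
from h import *
b=cap('top')
p=np.array([plane(b,380+x/6,160+y/6,.048) for x,y in((74,205),(108,326))]);m=p.mean(0);print(p,m)
e=np.array([plane(b,390+x/8,160+y/8,.046) for x,y in((93,190),(165,470))]).mean(0);print(e,(m-e)@U, np.degrees(np.arctan2(*(p[0]-p[1])[[1,0]])), np.linalg.norm(p[0]-p[1]))
"
```

```text
[[ 0.55088653 -0.09916025  0.048     ]
 [ 0.49266835 -0.11464974  0.048     ]] [ 0.52177744 -0.106905    0.048     ]
[ 0.53147407 -0.13876657  0.046     ] 0.033266707127880366 14.898918284436887 0.0602435108052721
```

Call:
{"api": "play_rows", "payload": {
  "moves": [
    [-0.01, 0.0004, 0, 0, 0, 0],
    [-0.025, 0.0008, 0, 0, 0, 0],
    [-0.04, 0.0011, 0, 0, 0, 0],
    [-0.055, 0.0015, 0, 0, 0, 0],
    [-0.07, 0.0018, 0, 0, 0, 0],
    [-0.08, 0.0021, 0, 0, 0, 0],
    [-0.08, 0.0021, 0, 0, 0, 0]
  ]
}}

```text
time: 10.05
tcp_pos: [0.5407, -0.1659, 0.0471]
tcp_rot: [0.559, -0.559, 0.432, -0.434]
wrist_force: [0.5, -2.6, 7.0]
width: 0.0003
```

```bash
python3 -c "
from h import *
avg(3);look('c8.png')"
```

```text
t 10.2 pos [ 0.5407 -0.1659  0.047 ] F [ 0.88 -2.3   6.96] Fz [7.  6.9 7.6 6.4] w 0.0003
```

View pics/c8.png

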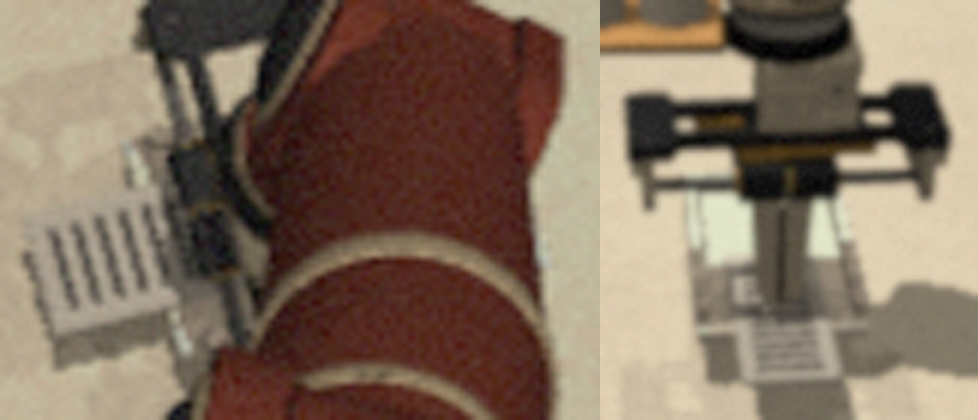

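Call:
{"api": "play_rows", "payload": {
  "moves": [
    [0, -0.004, 0, 0, 0, 0],
    [0, -0.008, 0, 0, 0, 0],
    [0, -0.03, 0, 0, 0, 0],
    [0, -0.1, 0, 0, 0, 0],
    [0, -0.2, 0, 0, 0, 0],
    [0, -0.25, 0, 0, 0, 0],
    [0, -0.25, 0, 0, 0, 0]
  ]
}}

```text
time: 11.18
tcp_pos: [0.5398, -0.1651, 0.1219]
tcp_rot: [0.56, -0.559, 0.432, -0.433]
wrist_force: [-1.3, -0.6, 0.1]
width: 0.0001
```

Call:
{"api": "play_rows", "payload": {
  "moves": [
    [0.4, 0, 0, 0, 0, 0],
    [0.4, -0.05, 0, 0, 0, 0],
    [0.5, -0.1, 0, 0, 0, 0],
    [0.5, -0.1, 0, 0, 0, 0]
  ],
  "gripper": 1
}}

```text
time: 11.68
tcp_pos: [0.5765, -0.3138, 0.1507]
tcp_rot: [-0.558, 0.559, -0.434, 0.434]
wrist_force: [-0.0, 0.2, 1.0]
width: 0.0363
```

```bash
python3 -c "
from h import *
avg(1);look('c9.png')"
```

```text
t 11.72 pos [ 0.5765 -0.3121  0.1502] F [-0.04  0.11  0.35] Fz [ 1.  -0.3] w 0.0398
```

View pics/c9.png

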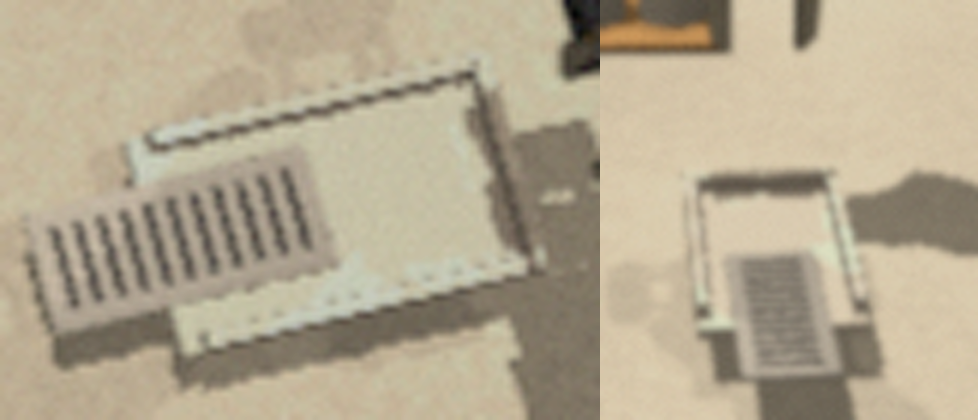

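```bash
python3 -c "
from h import *
b=cap('top');a=cap('side')
f=lambda c,x,y,z:plane(c,380+(x+.5)/6-.5,160+(y+.5)/6-.5,z)
p=np.array([f(b,x,y,.049) for x,y in((23,217),(58,334),(340,265),(305,150))])
c=p.mean(0);d=(p[0]+p[1]-p[2]-p[3])/2;print(c,np.linalg.norm(d),np.degrees(np.arctan2(d[1],d[0])),np.linalg.norm(p[0]+p[3]-p[1]-p[2])/2)
e=np.array([f(b,x,y,.046) for x,y in((128,152),(187,355))]).mean(0);print(e,(c-e)@U)
# side: scale 420/400 of 4x
k=4*1.05
g=lambda x,y,z:plane(a,300+(x-600+.5)/k-.5,80+(y+.5)/k-.5,z)
p=np.array([g(x,y,.048) for x,y in((743,380),(840,378),(815,254),(728,256))])
c=p.mean(0);d=(p[0]+p[1]-p[2]-p[3])/2;print(c,np.linalg.norm(d),np.degrees(np.arctan2(d[1],d[0])),np.linalg.norm(p[0]+p[3]-p[1]-p[2])/2)
e=np.array([g(x,y,.046) for x,y in((697,330),(870,325))]).mean(0);print(e,(c-e)@U)
"
```

```text
[ 0.53505359 -0.14909544  0.049     ] 0.1397477728091682 104.4263006655638 0.058101517142677105
[ 0.52974231 -0.13789481  0.046     ] -0.012161292579752674
[ 0.53554454 -0.14317539  0.048     ] 0.14014843387306908 103.91891855914405 0.05771210855753773
[ 0.53198785 -0.13108825  0.046     ] -0.012590303428193741
```

```bash
python3 -c "
from h import *
go([.5288,-.1203,.12],14.3)"
```

```text
t 11.93 tcp [ 0.5772 -0.3076  0.1502] row [-0.6445, 0.1027, 0.0028] [0.0009, 0.0047, -0.0022] F [-0.06  0.31 -0.27] w 0.0559
```

Call:
{"api": "play_rows", "payload": {
  "moves": [
    [-0.2, 0, 0, 0, 0, 0],
    [-0.4, 0.05, 0, 0, 0.004, 0],
    [-0.6, 0.1, 0, 0, 0.004, 0],
    [-0.637, 0.1, 0.002, 0, 0.004, 0],
    [-0.637, 0.1, 0.002, 0, 0.004, 0],
    [-0.637, 0.1, 0.002, 0, 0.004, 0]
  ]
}}

```text
time: 12.68
tcp_pos: [0.5305, -0.1275, 0.1219]
tcp_rot: [-0.557, 0.558, -0.434, 0.436]
wrist_force: [-0.1, -0.2, 0.8]
width: 0.0932
```

```bash
python3 -c "
from h import *
avg(2);go([.5288,-.1203,.07],14.3)"
```

```text
t 12.78 pos [ 0.5304 -0.1276  0.1218] F [0.07 0.22 0.74] Fz [0.8 0.5 0.9] w 0.093
t 12.78 tcp [ 0.5304 -0.1276  0.1217] row [-0.0253, 0.1723, 0.0008] [-0.0004, -0.003, 0.001] F [0.06 0.84 0.93] w 0.093
```

Call:
{"api": "play_rows", "payload": {
  "moves": [
    [-0.025, 0, 0.001, 0, -0.003, 0],
    [-0.025, 0.08, 0.001, 0, -0.003, 0],
    [-0.025, 0.16, 0.001, 0, -0.003, 0],
    [-0.025, 0.16, 0.001, 0, -0.003, 0]
  ]
}}

```text
time: 13.28
tcp_pos: [0.527, -0.1179, 0.072]
tcp_rot: [-0.558, 0.559, -0.434, 0.432]
wrist_force: [0.2, 0.0, 0.4]
width: 0.0927
```

```bash
python3 -c "
from h import *
avg(1);look('c10.png')
go([.5288,-.1203,.0345],14.3)"
```

```text
t 13.32 pos [ 0.5275 -0.1181  0.0726] F [0.39 0.05 0.48] Fz [0.4 0.6] w 0.0932
t 13.43 tcp [ 0.5291 -0.1185  0.0742] row [0.0055, 0.1323, -0.0025] [-0.0008, 0.0017, 0.0005] F [ 0.04  0.35 -0.14] w 0.0927
```

View pics/c10.png

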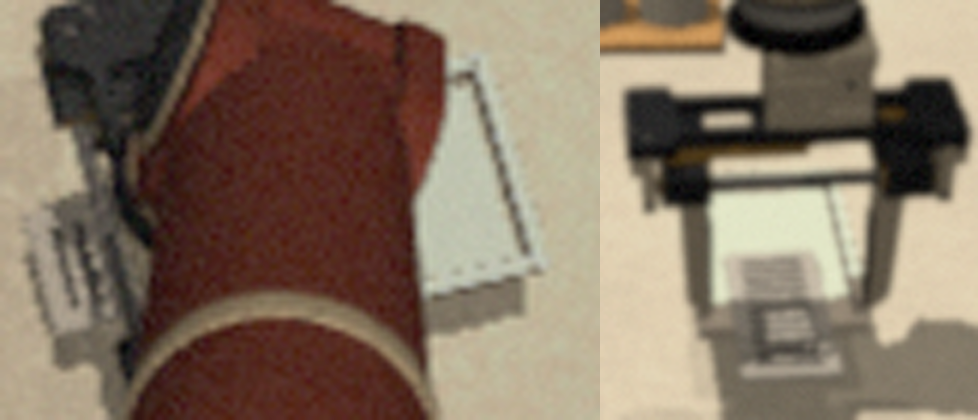

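Call:
{"api": "play_rows", "payload": {
  "moves": [
    [0.005, 0.04, -0.001, 0, 0, 0],
    [0.005, 0.08, -0.001, 0, 0, 0],
    [0.005, 0.12, -0.001, 0, 0, 0],
    [0.005, 0.132, -0.001, 0, 0, 0],
    [0.005, 0.132, -0.001, 0, 0, 0]
  ]
}}

```text
time: 14.05
tcp_pos: [0.5283, -0.1197, 0.0333]
tcp_rot: [-0.559, 0.559, -0.433, 0.433]
wrist_force: [0.0, -0.2, 0.2]
width: 0.0932
```

```bash
python3 -c "
from h import *
avg(2);look('c11.png')"
```

```text
t 14.15 pos [ 0.5285 -0.1198  0.0337] F [ 0.08 -0.23  0.44] Fz [0.2 0.  1.2] w 0.093
```

View pics/c11.png

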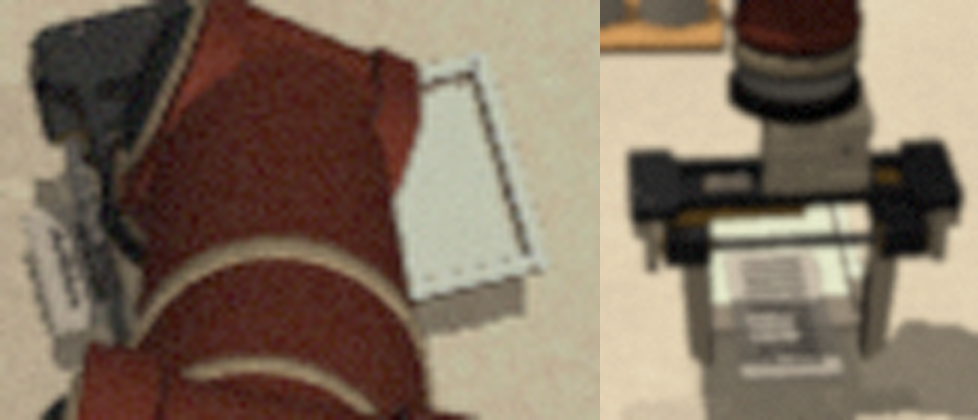

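Call:
{"api": "play_rows", "payload": {
  "moves": [
    [0, 0, 0, 0, 0, 0],
    [0, 0, 0, 0, 0, 0],
    [0, 0, 0, 0, 0, 0],
    [0, 0, 0, 0, 0, 0],
    [0, 0, 0, 0, 0, 0],
    [0, 0, 0, 0, 0, 0],
    [0, 0, 0, 0, 0, 0],
    [0, 0, 0, 0, 0, 0]
  ],
  "gripper": 0,
  "grip_force": 45
}}

```text
time: 15.25
tcp_pos: [0.5286, -0.1197, 0.0338]
tcp_rot: [0.559, -0.559, 0.433, -0.433]
wrist_force: [0.7, 0.4, 0.4]
width: 0.0587
```

```bash
python3 -c "
from h import *
avg(2)"
```

```text
t 15.35 pos [ 0.5286 -0.1197  0.0338] F [0.77 0.74 0.11] Fz [ 0.4 -0.  -0.1] w 0.0581
```

Call:
{"api": "play_rows", "payload": {
  "moves": [
    [0, -0.005, 0, 0, 0, 0],
    [0, -0.01, 0, 0, 0, 0],
    [0, -0.02, 0, 0, 0, 0],
    [0, -0.04, 0, 0, 0, 0],
    [0, -0.07, 0, 0, 0, 0],
    [0, -0.1, 0, 0, 0, 0],
    [0, -0.13, 0, 0, 0, 0],
    [0, -0.13, 0, 0, 0, 0]
  ]
}}

```text
time: 16.35
tcp_pos: [0.5292, -0.1199, 0.0738]
tcp_rot: [0.559, -0.559, 0.432, -0.434]
wrist_force: [-0.7, -0.4, -2.2]
width: 0.0585
```

```bash
python3 -c "
from h import *
avg(2);look('c12.png')"
```

```text
t 16.45 pos [ 0.5288 -0.1198  0.0733] F [-0.32 -0.2  -1.84] Fz [-2.2 -1.4 -1.9] w 0.0584
```

View pics/c12.png

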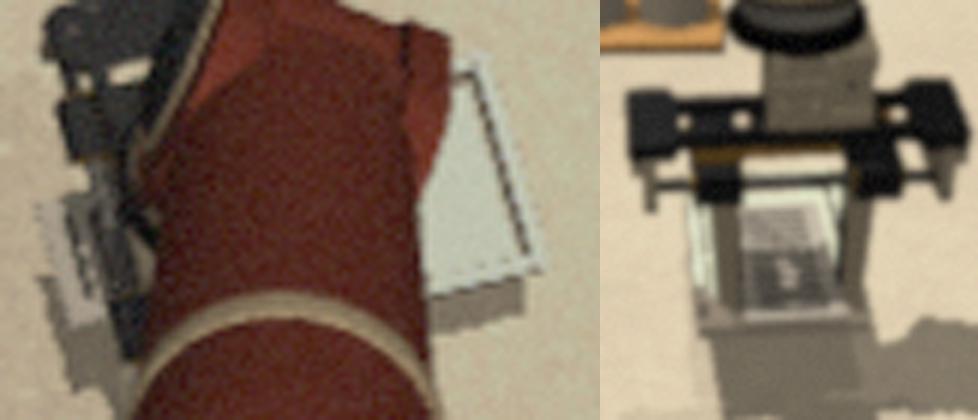

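Call:
{"api": "play_rows", "payload": {
  "moves": [
    [0, -0.1, 0, 0, 0, 0],
    [0, -0.2, 0, 0, 0, 0],
    [-0.15, -0.25, 0, 0, 0, 0],
    [-0.3, -0.25, 0, 0, 0, 0],
    [-0.45, -0.25, 0, 0, 0, 0],
    [-0.6, -0.25, 0.05, 0, 0, 0],
    [-0.75, -0.25, 0.1, 0, 0, 0],
    [-0.8, -0.25, 0.12, 0, 0, 0]
  ]
}}

```text
time: 17.55
tcp_pos: [0.5028, 0.1257, 0.1473]
tcp_rot: [0.56, -0.56, 0.432, -0.431]
wrist_force: [0.8, -0.3, -1.6]
width: 0.0587
```

```bash
python3 -c "
from h import *
go([.5277,.2286,.12],15)
a=cap('side','s2.png');b=cap('top','t2.png')
cv2.imwrite('pics/c13.png',cv2.convertScaleAbs(cv2.resize(np.ascontiguousarray(a['pixels'][215:310,270:365,::-1]),None,fx=6,fy=6,interpolation=2),alpha=1.6))
"
```

```text
t 17.55 tcp [0.5028 0.1257 0.1473] row [-0.3102, 0.0914, 0.1679] [0.0004, -0.0022, -0.0012] F [ 0.79 -0.26 -1.62] w 0.0587
```

View pics/s2.png

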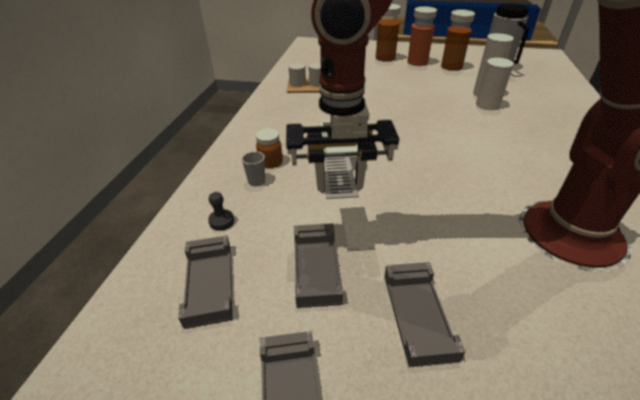

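View pics/c13.png

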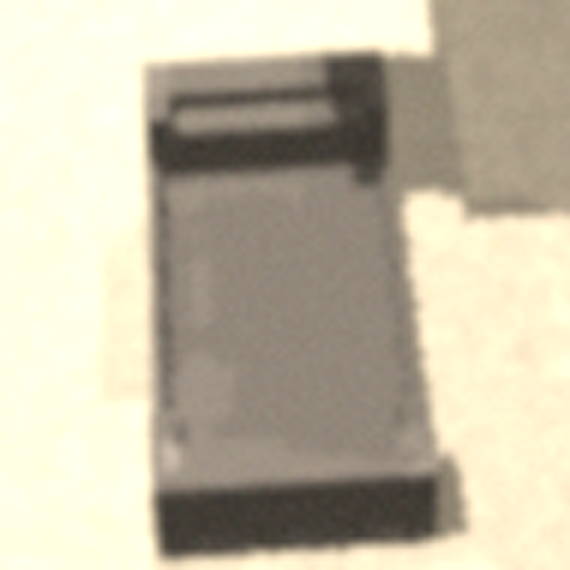

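```bash
python3 -c "
from h import *
a=cap('side');b=cap('top')
def rep(n,p):
    d=(p[0]+p[1]-p[2]-p[3])/2
    print(n,p.mean(0).round(4),np.linalg.norm(d).round(4),np.linalg.norm((p[0]+p[3]-p[1]-p[2])/2).round(4),np.degrees(np.arctan2(d[1],d[0])).round(2)); return p
g=lambda x,y,z:plane(a,270+(x+.5)/6-.5,215+(y+.5)/6-.5,z)
ps=rep('side',np.array([g(x,y,.037) for x,y in((158,490),(435,475),(380,55),(148,65))]))
f=lambda x,y,z:plane(b,245+(x+.5)/8-.5,165+(y+.5)/8-.5,z)
pt=rep('top',np.array([f(x,y,.037) for x,y in((78,225),(135,450),(612,322),(555,105))]))
print((ps-pt).round(4))
# base bottom near corners in side at z=0
print(g(162,555,0),g(437,537,0))
"
```

```text
side [0.5341 0.206  0.037 ] 0.1796 0.0826 105.29
top [0.5346 0.2024 0.037 ] 0.1782 0.084 105.6
[[-0.0014  0.0026  0.    ]
 [ 0.0008  0.006   0.    ]
 [-0.0012  0.0037  0.    ]
 [-0.0006  0.0018  0.    ]]
[0.55163803 0.30075966 0.        ] [4.69681074e-01 2.78561027e-01 1.11022302e-16]
```

Call:
{"api": "play_rows", "payload": {
  "moves": [
    [-0.15, 0, 0.1, 0, -0.007, 0],
    [-0.3, 0.05, 0.167, 0, -0.007, 0],
    [-0.315, 0.09, 0.167, 0, -0.007, 0],
    [-0.315, 0.09, 0.167, 0, -0.007, 0],
    [-0.315, 0.09, 0.167, 0, -0.007, 0],
    [-0.315, 0.09, 0.167, 0, -0.007, 0]
  ]
}}

```text
time: 18.5
tcp_pos: [0.5291, 0.2237, 0.1216]
tcp_rot: [0.561, -0.561, 0.43, -0.431]
wrist_force: [0.5, 0.3, -1.9]
width: 0.0586
```

```bash
python3 -c "
from h import *
avg(2)
go([.5272,.2302,.075],15.4)
a=cap('side');b=cap('top')
x=cv2.resize(np.ascontiguousarray(a['pixels'][120:320,240:400,::-1]),None,fx=2.8,fy=2.8,interpolation=2)
y=cv2.resize(np.ascontiguousarray(b['pixels'][140:260,240:340,::-1]),None,fx=4,fy=4.667,interpolation=2)
y=cv2.resize(np.ascontiguousarray(b['pixels'][152:264,250:340,::-1]),None,fx=5,fy=5,interpolation=2)
cv2.imwrite('pics/c14.png',cv2.convertScaleAbs(np.hstack([x[:560,:],y[:560]]),alpha=1.4))
"
```

```text
t 18.6 pos [0.5289 0.2242 0.1215] F [ 0.47  0.22 -1.84] Fz [-1.9 -1.7 -1.9] w 0.0587
t 18.6 tcp [0.5288 0.2247 0.1214] row [-0.0193, 0.1548, -0.0006] [-0.0006, -0.0045, 0.0001] F [ 0.98 -0.   -1.89] w 0.0587
```

View pics/c14.png

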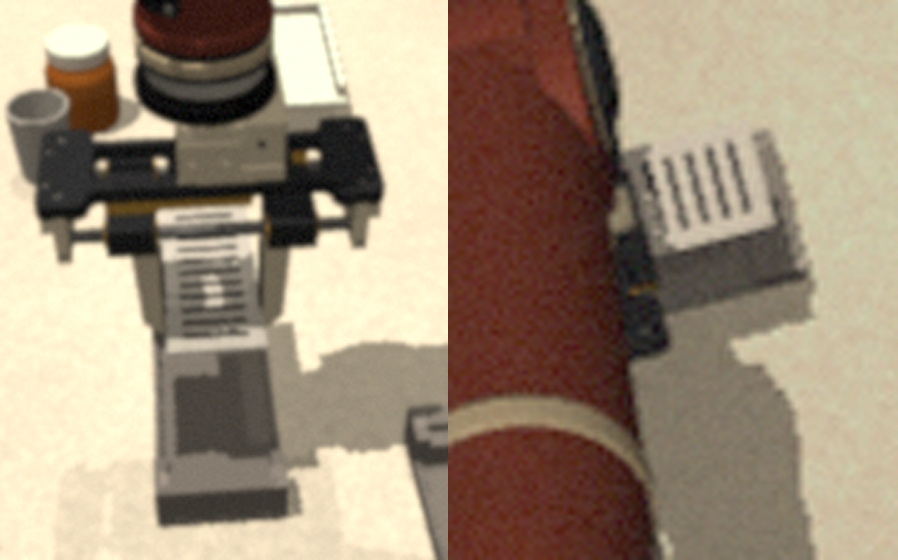

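```bash
python3 -c "
from h import *
a=cap('side');b=cap('top')
D=a['depth']
for (x,y) in((215,345),(222,330),(215,300),(213,270),(212,240),(212,218)):
    u,v=240+x/2.8,120+y/2.8
    print((x,y),dep(a,round(u),round(v)).round(4))
print('top')
for (x,y) in((700,235),(720,180),(745,140),(765,210),(660,150)):
    u,v=250+(x-448)/5,152+y/5
    print((x,y),dep(b,round(u),round(v)).round(4))
P=lambda u,v,z,c:plane(c,u,v,z)
z=.135
p=np.array([plane(a,240+(x+.5)/2.8-.5,120+(y+.5)/2.8-.5,z) for x,y in((167,349),(270,345),(262,206),(158,209))])
d=(p[0]+p[1]-p[2]-p[3])/2;print('sideplate',p.mean(0),np.linalg.norm(d),np.degrees(np.arctan2(d[1],d[0])),np.linalg.norm(p[0]+p[3]-p[1]-p[2])/2)
# rear corners top
r=np.array([plane(b,250+(x-448+.5)/5-.5,152+(y+.5)/5-.5,z) for x,y in((755,128),(778,225))]);print('top rear mid',r.mean(0),np.linalg.norm(r[0]-r[1]))
"
```

```text
(215, 345) [0.5186 0.2608 0.1366]
(222, 330) [0.518  0.2472 0.1348]
(215, 300) [0.5269 0.2212 0.1342]
(213, 270) [0.5342 0.1954 0.1357]
(212, 240) [0.5401 0.1671 0.1344]
(212, 218) [0.5453 0.1429 0.1331]
top
(700, 235) [0.519  0.1606 0.1352]
(720, 180) [0.5495 0.1507 0.1324]
(745, 140) [0.5709 0.1376 0.1359]
(765, 210) [0.5325 0.1261 0.1385]
(660, 150) [0.5643 0.1829 0.1385]
sideplate [0.53369581 0.19676416 0.135     ] 0.1313527368757032 104.29824881346542 0.06692436606946467
top rear mid [0.55248845 0.12577154 0.135     ] 0.05436023830605862
```

Call:
{"api": "play_rows", "payload": {
  "moves": [
    [-0.02, 0, 0.003, 0, -0.0045, 0],
    [-0.036, 0.05, 0.007, 0, -0.0045, 0],
    [-0.036, 0.1, 0.007, 0, -0.0045, 0],
    [-0.036, 0.15, 0.007, 0, -0.0045, 0],
    [-0.036, 0.2, 0.007, 0, -0.0045, 0],
    [-0.036, 0.255, 0.007, 0, -0.0045, 0],
    [-0.036, 0.255, 0.007, 0, -0.0045, 0],
    [-0.036, 0.255, 0.007, 0, -0.0045, 0]
  ]
}}

```text
time: 19.8
tcp_pos: [0.5279, 0.2366, 0.0444]
tcp_rot: [0.563, -0.563, 0.428, -0.428]
wrist_force: [-0.4, -0.2, -1.6]
width: 0.0585
```

```bash
cat >> h.py <<'E'
def look2(f):
    a=cap('side');b=cap('top')
    x=cv2.resize(np.ascontiguousarray(a['pixels'][215:315,285:355,::-1]),None,fx=6,fy=6,interpolation=2)
    y=cv2.resize(np.ascontiguousarray(b['pixels'][165:225,280:340,::-1]),None,fx=6,fy=6,interpolation=2)
    o=np.zeros((600,780,3),np.uint8);o[:,:420]=x;o[:360,420:]=y
    cv2.imwrite('pics/'+f,cv2.convertScaleAbs(o,alpha=1.5))
    return a,b
E
python3 -c "
from h import *
avg(3)
go([.5281,.2359,.035],15.4)
look2('c15.png')
"
```

```text
t 19.95 pos [0.5281 0.2367 0.0448] F [-0.38  0.17 -2.1 ] Fz [-1.6 -0.7 -2.7 -3.5] w 0.0586
t 19.95 tcp [0.5281 0.2368 0.045 ] row [0.0029, 0.0333, -0.0008] [-0.0009, 0.0011, -0.0001] F [-0.26  0.98 -3.47] w 0.0586
```

View pics/c15.png

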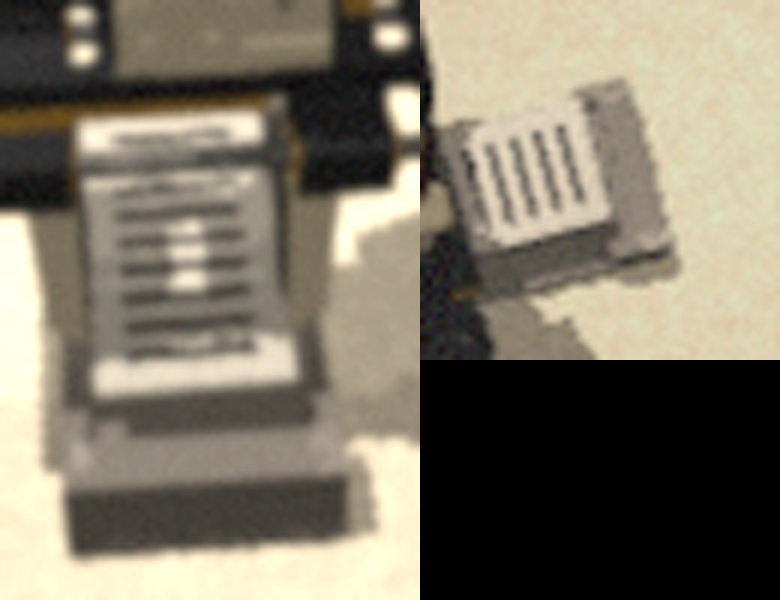

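```bash
cat > m.py <<'E'
from h import *
def rel(sp,st,tp,tt,zp,yaw=105.4,zt=.037):
    a=cap('side');b=cap('top');y=np.radians(yaw)
    V=np.array([np.cos(y),np.sin(y),0]);W=np.array([np.sin(y),-np.cos(y),0])
    g=lambda x,y,z:plane(a,285+(x+.5)/6-.5,215+(y+.5)/6-.5,z)
    f=lambda x,y,z:plane(b,280+(x-420+.5)/6-.5,165+(y+.5)/6-.5,z)
    for n,h,p,t,s in(('side',g,sp,st,1),('top',f,tp,tt,-1)):
        P=np.array([h(*q,zp) for q in p]);T=np.array([h(*q,zt) for q in t])
        d=(T.mean(0)-P.mean(0))
        w=P[1]-P[0];w2=T[1]-T[0]
        print(n,'plate must move along V by',round(d@V-s*.021,4),'lateral W',round(d@W,4),'widths',np.linalg.norm(w).round(4),np.linalg.norm(w2).round(4),'yaw end edges',[(np.degrees(np.arctan2(q[1],q[0]))%180).round(1) for q in(w,w2)])
E
python3 -c "
from m import *
rel([(92,392),(299,385)],[(65,487),(348,475)],[(582,97),(611,222)],[(624,80),(670,243)],.060)"
```

```text
side plate must move along V by -0.0046 lateral W -0.0018 widths 0.0612 0.084 yaw end edges [np.float64(13.1), np.float64(13.7)]
top plate must move along V by -0.0026 lateral W -0.0028 widths 0.062 0.0834 yaw end edges [np.float64(14.0), np.float64(16.5)]
```

Call:
{"api": "play_rows", "payload": {
  "moves": [
    [0.011, 0, -0.007, 0, 0, 0],
    [0.011, 0.02, -0.007, 0, 0, 0],
    [0.011, 0.036, -0.007, 0, 0, 0],
    [0.011, 0.036, -0.007, 0, 0, 0],
    [0.011, 0.036, -0.007, 0, 0, 0]
  ]
}}

```text
time: 20.78
tcp_pos: [0.5264, 0.2329, 0.0334]
tcp_rot: [-0.563, 0.563, -0.428, 0.428]
wrist_force: [0.2, -0.8, -2.8]
width: 0.0584
```

```bash
python3 -c "
from h import *
avg(3)
look2('c16.png')
"
```

```text
t 20.93 pos [0.5265 0.2329 0.0335] F [ 0.19  0.06 -2.35] Fz [-2.8 -1.2 -2.9 -2.5] w 0.0585
```

View pics/c16.png

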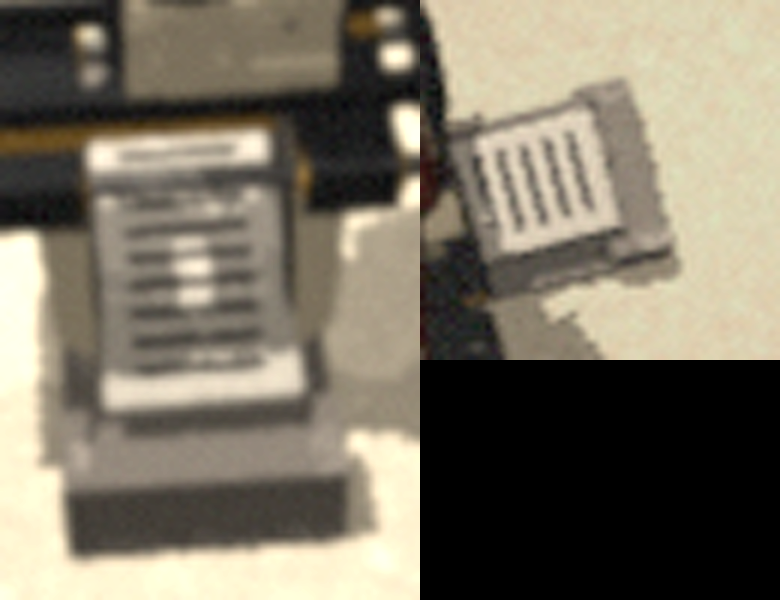

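```bash
python3 -c "
from m import *
rel([(102,405),(308,397)],[(65,487),(348,475)],[(591,102),(622,232)],[(624,80),(670,243)],.0485)"
```

```text
side plate must move along V by -0.0007 lateral W 0.0011 widths 0.0619 0.084 yaw end edges [np.float64(13.5), np.float64(13.7)]
top plate must move along V by 0.0012 lateral W -0.0002 widths 0.0652 0.0834 yaw end edges [np.float64(14.3), np.float64(16.5)]
```

Call:
{"api": "play_rows", "payload": {
  "moves": [
    [0, 0.015, 0, 0, 0, 0],
    [0, 0.03, 0, 0, 0, 0],
    [0, 0.043, 0, 0, 0, 0],
    [0, 0.043, 0, 0, 0, 0],
    [0, 0.043, 0, 0, 0, 0]
  ]
}}

```text
time: 21.75
tcp_pos: [0.5264, 0.2329, 0.0206]
tcp_rot: [-0.563, 0.563, -0.428, 0.428]
wrist_force: [0.1, -0.2, -2.7]
width: 0.0584
```

```bash
python3 -c "
from h import *
avg(3)
look2('c17.png')
"
```

```text
t 21.9 pos [0.5265 0.2329 0.0207] F [-0.32 -0.23 -2.3 ] Fz [-2.7 -1.6 -2.7 -2.2] w 0.0584
```

View pics/c17.png

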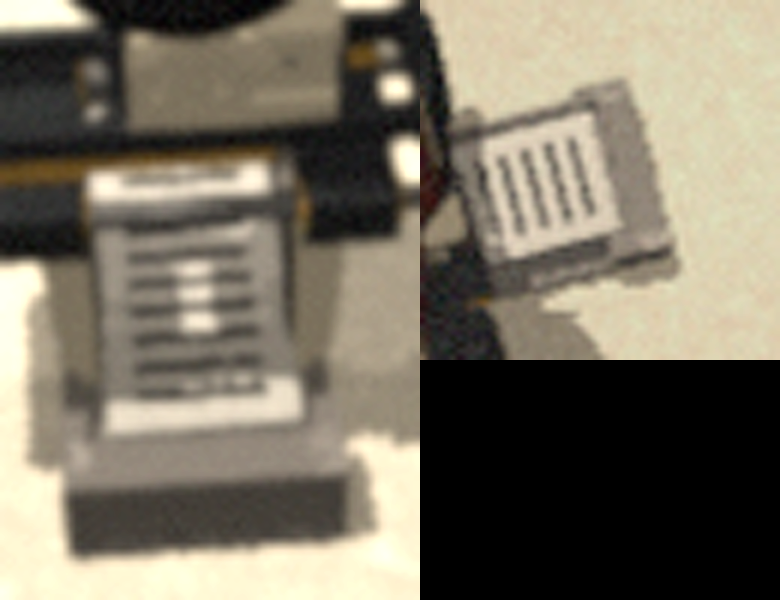

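Call:
{"api": "play_rows", "payload": {
  "moves": [
    [0, 0.003, 0, 0, 0, 0],
    [0, 0.006, 0, 0, 0, 0],
    [0, 0.006, 0, 0, 0, 0]
  ]
}}

```text
time: 22.38
tcp_pos: [0.5265, 0.233, 0.0188]
tcp_rot: [0.563, -0.563, 0.428, -0.428]
wrist_force: [0.2, -0.4, -1.4]
width: 0.0585
```

Call:
{"api": "play_rows", "payload": {
  "moves": [
    [0, 0.0015, 0, 0, 0, 0],
    [0, 0.0015, 0, 0, 0, 0]
  ]
}}

```text
time: 22.62
tcp_pos: [0.5265, 0.233, 0.0184]
tcp_rot: [0.563, -0.563, 0.428, -0.428]
wrist_force: [0.3, 0.8, -1.4]
width: 0.058
```

Call:
{"api": "play_rows", "payload": {
  "moves": [
    [0, 0.0015, 0, 0, 0, 0],
    [0, 0.0015, 0, 0, 0, 0]
  ]
}}

```text
time: 22.88
tcp_pos: [0.5265, 0.233, 0.0183]
tcp_rot: [0.563, -0.563, 0.428, -0.428]
wrist_force: [-1.2, 0.6, 2.5]
width: 0.0587
```

```bash
python3 -c "
from h import *
avg(4)
"
```

```text
t 23.07 pos [0.5265 0.2329 0.0183] F [-1.01  0.05  3.97] Fz [2.5 3.6 4.2 4.4 5.1] w 0.0588
```

Call:
{"api": "play_rows", "payload": {
  "moves": [
    [0, 0, 0, 0, 0, 0],
    [0, 0, 0, 0, 0, 0],
    [0, 0, 0, 0, 0, 0],
    [0, 0, 0, 0, 0, 0],
    [0, 0, 0, 0, 0, 0],
    [0, 0, 0, 0, 0, 0]
  ],
  "gripper": 0.85
}}

```text
time: 23.82
tcp_pos: [0.5264, 0.2329, 0.0179]
tcp_rot: [-0.563, 0.563, -0.428, 0.428]
wrist_force: [0.4, -0.3, 0.8]
width: 0.0793
```

```bash
python3 -c "
from h import *
avg(2)
look2('c18.png')
"
```

```text
t 23.93 pos [0.5264 0.2329 0.0179] F [ 0.45 -0.38  0.04] Fz [ 0.8 -0.1 -0.6] w 0.0791
```

View pics/c18.png

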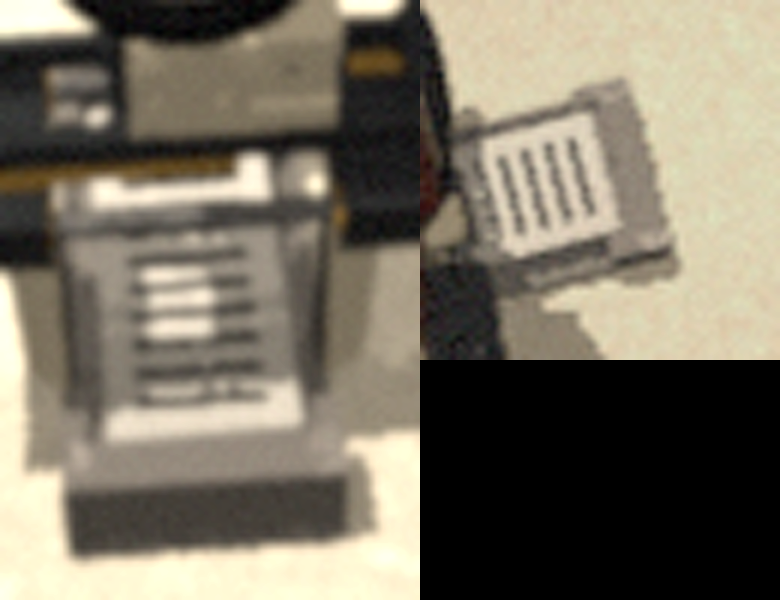

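Released, and the plate is lying on the ledges. Next I raise the arm straight up and move it clear for a full look.

Call:
{"api": "play_rows", "payload": {
  "moves": [
    [0, -0.03, 0, 0, 0, 0],
    [0, -0.1, 0, 0, 0, 0],
    [0, -0.2, 0, 0, 0, 0],
    [0, -0.35, 0, 0, 0, 0],
    [0, -0.5, 0, 0, 0, 0],
    [0, -0.6, 0, 0, 0, 0],
    [0, -0.6, 0, 0, 0, 0]
  ]
}}

```text
time: 24.9
tcp_pos: [0.5281, 0.2334, 0.2011]
tcp_rot: [0.565, -0.561, 0.427, -0.429]
wrist_force: [-0.6, -0.1, -0.4]
width: 0.0791
```

Call:
{"api": "play_rows", "payload": {
  "moves": [
    [-0.2, 0, 0, 0, 0, 0],
    [-0.4, 0, 0, 0, 0, 0],
    [-0.6, 0, 0, 0, 0, 0],
    [-0.7, 0, 0, 0, 0, 0],
    [-0.7, 0, 0, 0, 0, 0],
    [-0.7, 0, 0, 0, 0, 0]
  ]
}}

```text
time: 25.65
tcp_pos: [0.471, 0.4328, 0.197]
tcp_rot: [-0.561, 0.563, -0.428, 0.429]
wrist_force: [0.4, -0.2, 0.7]
width: 0.079
```

```bash
python3 -c "
from h import *
avg(1)
b=cap('top','t3.png');a=cap('side','s3.png')
cv2.imwrite('pics/c19.png',cv2.convertScaleAbs(cv2.resize(np.ascontiguousarray(b['pixels'][165:235,245:335,::-1]),None,fx=8,fy=8,interpolation=2),alpha=1.5))
"
```

```text
t 25.7 pos [0.4712 0.4326 0.1972] F [ 0.09 -0.15  0.65] Fz [0.7 0.6] w 0.079
```

View pics/t3.png

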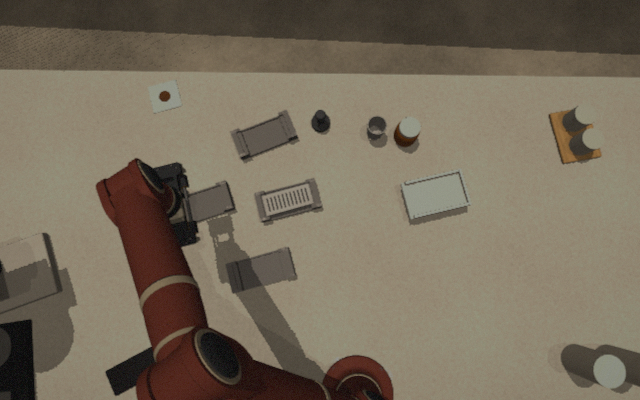

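View pics/c19.png

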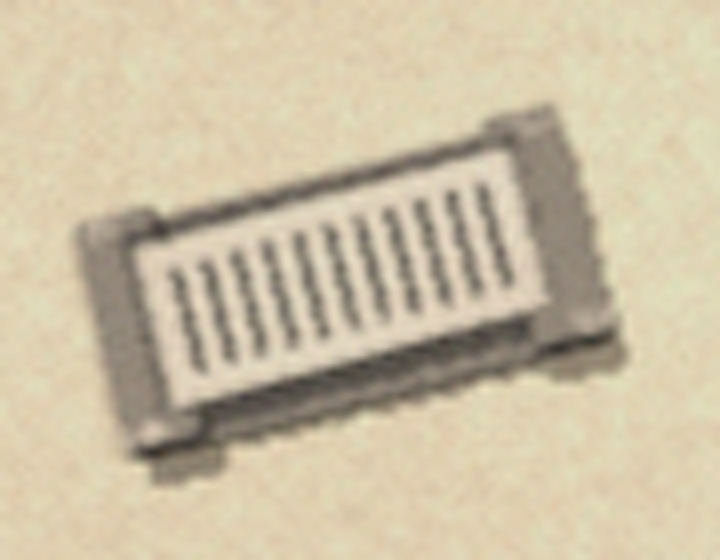

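```bash
python3 -c "
from h import *
b=cap('top');a=cap('side')
f=lambda x,y,z:plane(b,245+(x+.5)/8-.5,165+(y+.5)/8-.5,z)
P=np.array([f(*q,.033) for q in((135,240),(172,410),(548,302),(510,145))]);T=np.array([f(*q,.037) for q in((78,225),(135,450),(612,322),(555,105))])
for p in(P,T):
    d=(p[0]+p[1]-p[2]-p[3])/2;print(p.mean(0).round(4),np.linalg.norm(d).round(4),np.linalg.norm((p[0]+p[3]-p[1]-p[2])/2).round(4),np.degrees(np.arctan2(d[1],d[0])).round(2))
dd=P.mean(0)-T.mean(0);y=np.radians(105.4);print('along',dd@[np.cos(y),np.sin(y),0],'lat',dd@[np.sin(y),-np.cos(y),0])
D=b['depth']
# plane fit of plate pixels in depth, with tray ledge
m=np.zeros(D.shape,np.uint8);c=np.array([(245+x/8,165+y/8) for x,y in((155,255),(185,395),(530,295),(500,160))]);cv2.fillConvexPoly(m,c.round().astype(np.int32),1)
for n,cam,mm in(('top',b,m),):
    v,u=np.nonzero(mm);X=np.array([dep(cam,i,j) for i,j in zip(u,v)]);X=X[cam['depth'][v,u]>0]
    A=np.c_[X[:,:2]-X[:,:2].mean(0),np.ones(len(X))];k,_,_,_=np.linalg.lstsq(A,X[:,2],rcond=None);print(n,k.round(4),len(X))
"
```

```text
[0.5356 0.2042 0.033 ] 0.1411 0.062 106.17
[0.5346 0.2024 0.037 ] 0.1782 0.084 105.6
along 0.0014873948508992087 lat 0.0014080967049468183
top [ 0.0031 -0.0017  0.0343] 836
```

```bash
python3 -c "
import cv2,numpy as np
a=cv2.imread('pics/s3.png');cv2.imwrite('pics/c20.png',cv2.convertScaleAbs(cv2.resize(a[215:315,270:365],None,fx=6,fy=6,interpolation=2),alpha=1.5))"
```

```text
(no output)
```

View pics/c20.png

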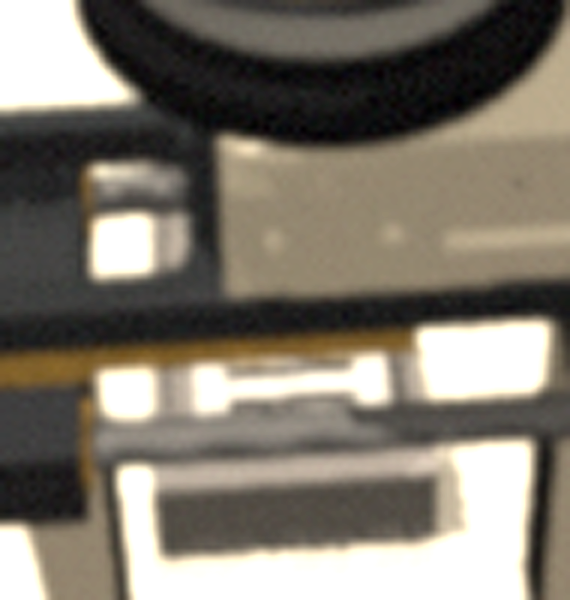

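```bash
python3 -c "
from h import *
print(manip.state()['wrist_force'].round(2));print(manip.sign_off())"
```

```text
[-0.07 -0.13 -0.21]
the job is handed in; nothing more can be done
None
```

The plate is back on the rightmost grey tray, lying on both end ledges inside the lips, and I handed the job in at about 26 s. No verdict came back.

- **How it went:** I slid the plate about 75 mm with closed fingertips, the wrist sensor reading about 5–7.5 N of press. That left about 57 mm overhanging by the camera. I gripped it by its long sides with 45 N, lifted it level, aligned it over the tray and lowered it. Contact came at an underside height of about 30.5 mm, and I let go there.
- **Last checks, top camera only:**
  - The plate is about 1.5 mm off the tray's middle each way.
  - Its yaw is within about 0.6° of the tray's, and its tilt is about 0.003 rad.
  - Its top is at about 34 mm; 33 mm is nominal.
  - In the top view the cup, tamper and jar stand at the same pixels as at the start.
  - The wrist force was near zero before hand-in.
- **What disagreed or failed:**
  - The two cameras differed by about 4–6 mm along y on the stand and tray, so I aligned the plate to the tray within each image. Just before lowering, the two views agreed to about 2 mm.
  - The last side view of the plate was blocked by the gripper.
  - The plate skidded a little under the fingers during the slide.

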